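# Tighten the side clamp of a battery-pack fixture with a hex key

## Robot

A 6-joint arm with a two-finger parallel gripper is mounted at the origin on the work surface. World frame = base frame: x ahead of the robot, y to its left, z up, the work surface at z = 0. Lengths are in m, angles in rad, forces in N, time in s.
With the tool pointing down it reaches from about 0.35 to 0.85 m from the base axis. Payload 8.1 kg.
Tool frame: the origin (TCP) lies at the centre of the arm's flange, where the gripper is bolted on; the fingertips stand 186 mm ahead of it and the grasp point (between the pads) lies 167 mm ahead of it (robot.grasp_offset is the distance from the TCP to the grasp point, in m); z points along the fingers, y is the line along which they close (so a half turn about z gives the same grasp; the last joint's range is limited). The gripper opens to 93 mm and grips with 3 to 60 N. Pads are 15 mm wide; open, the fingers measure 128 mm over their backs; the gripper's body (75 mm by 188 mm) begins 65 mm behind the grasp point.
Start: joints at [-1.197, 0.13, 1.488, -0, 1.523, -0.085], TCP at [0.266, -0.538, 0.405] pointing down, gripper open.
Joint ranges: [-2.96, 2.96], [-0.89, 2.26], [0.02, 2.5], [-1.34, 4.48], [0, 2.73], [-2.66, 2.66]. Speed limits (rad/s): [2.39, 2.39, 2.79, 3.14, 3.14, 3.14].

## Interface

Orientations are given as a rotation vector (axis times angle).
In Python, from plant import robot gives the robot as it stands.
- The arm moves only by the tool drive_tool, never from a script. Its argument "moves" is one flat list of numbers, 7 for each row, row after row: the finger opening in mm, from 0 to 93, then the shift along the tool's x, y, z in mm, then the turn, a rotation vector about the tool's x, y, z in degrees. A call has 1 to 8 rows; each row shifts and turns the commanded pose from where the row before left it, along the tool's axes as they then stand; what a row does not reach is not made up. A row lasts 1/10 s, in which the tool goes at most 50 mm and 8.59 degrees, less where a joint would pass 70% of its speed; a pose out of reach is approached as far as the arm can. A call is refused whole if a number of a shift passes 50 or a number of a turn 8.59, either way. A call with a gripper value outside its range is refused whole. The fingers move at their own pace and stop on an object; "grip_force" is the grip in N (left out, the last holds). Time passes only in rows, so rows that do not move let the fingers close. It gives the time, the measured TCP pose, the force, the opening and the grip force at its end, in the units of the state.
- robot.read_state(): the state, without advancing time (a new reading comes with each control period).
- robot.read_camera(name): name is "scene" or "side" or "wrist"; returns a dict with "color" (480x640x3 uint8, red, green, blue), "depth" (480x640 float32, m along the optical axis (not along the pixel's ray), 0 where there is no reading), "mtx" (3x3 intrinsics, pixels), "dist_coeffs" ([k1, k2, p1, p2, k3] as OpenCV has them; the pictures are not rectified), "R" (3x3) and "t" (3): a world point X has camera coordinates R X + t. Camera axes: x right, y down, z forward; pixel columns grow to the right and rows downward; lengths in m; the calibration is good to about 2 mm. A picture is of the moment at which its call begins.
- robot.close_job(): hands the job in; it is judged then, once.
The state is a dict: "t": time; "q": joint angles; "dq": joint speeds; "joint_torque": joint torques, N m; "tool_pos": TCP position; "orientation": TCP orientation; "force": force on the tool from outside, world axes, zero at the start; "wrist_torque": the same for the moment, N m; "opening": finger opening in m; "gripper_force": force on a finger pad.
Only numpy, scipy, OpenCV 4.12 (cv2) and the standard library are available. Lean on these libraries where they do the work, as an engineer would, in place of code of your own. Each camera call takes 0.05 s, during which the arm holds its last target. There are 200 camera calls.

## Task

The battery pack lies loose in the holding fixture on the bench. Take the hex key out of the wooden tool block, feel its tip into the hex socket of the clamp screw down in the jaw's slot, push it fully home, and then turn the screw clockwise, regrasping the knob as needed, until it comes up tight and the jaw holds the pack. Press only lightly while you feel for the socket, do not force the screw once it is tight, leave the key standing fully home in the socket, and do not disturb the pack or the other things on the bench.

Things in the scene. Friction and masses are not known exactly. Their poses are not given: they have to be found in the camera images.
- fixture: Holding fixture fixed to the bench: aluminium plate 225 x 150 x 12 mm; along its x axis stand a side clamp, the pack and a dark steel fence (46 mm high). Origin at bench level under the middle of the clamp jaw's slot, 75 mm from the plate's clamp end; x points to pack and fence, z up. Jaw: steel block 72 (x) x 62 (y) mm, flat top 48 mm above the bench, between dark steel cheeks 34 and a heel 42 mm high.
- slot (a point): Middle of the oblong slot in the jaw, level with the jaw's top (48 mm above the bench), axes as the fixture's. Slot 47 mm long (along x), 33 wide. The clamp screw's round head lies in it: 30 mm across, flat top 10 mm below this point. The screw's vertical axis is not measured: up to 6 mm from this point along the slot and up to 1 mm across it. The screw does not sink as it turns.
- screw (a joint): Turning of the clamp screw (rad), growing clockwise from above: starts at 0 to 0.4, tight against a hard stop at 4.6, stays where left; takes 0.15 N m, a little more once the jaw bears. In its head a hex socket 17.6 mm across flats, 14 deep (floor 24 below the slot point), with a countersunk mouth 22 mm wide, 1.6 deep. The hexagon's angle differs each time; neither it nor this value's link to it is known.
- jaw (a joint): Travel of the jaw towards the pack (m): 0 slack, driven by the screw through a wedge, 0.53 mm per rad; its rubber-faced nose meets the pack after about 2 mm and it ends at 2.4 mm.
- key_knob (a point): Centre of the hand knob of the loose hex key (0.2 kg), upright in the tool block; z up along the key. Black knob with four lobes, 24 mm high, 49 over opposite lobes; its x and y axes point at the hollows, where it is gripped 41 mm wide, across x or y alike. Below it a collar (23 mm wide, 6 high), then a steel hex shank 17 mm across flats, 68 long; flats face x and every 60 degrees. Tip 86 mm below.
- key_tip (a point): Centre of the flat lower end of the key's hexagonal shank, 86 mm below the knob's centre on the key's axis; same axes as the knob.
- block: Wooden tool block fixed to the bench, 60 (x) x 116 (y) x 48 mm, origin at the centre of its underside. The key stands in its middle hole, 22 mm wide and 40 mm deep, its tip 8 mm above the bench, so it is lifted 40 mm to come clear; two narrower holes, 36 mm either side, are empty.
- pack_centre (a point): Centre of the black battery pack in the fixture, loose, 75 (x) x 118 (y) x 54 mm, about 0.65 kg; it lies between the jaw and the fence, its top 66 mm above the bench, its near face about 38 mm from the slot point.
- spare_pack: Another such battery pack lying on the bench, loose, 75 x 118 x 54 mm; origin at the centre of its underside. Leave it alone.
- spray_can: Upright spray can with a yellow label, 52 mm in diameter, 170 mm high, loose; origin at the centre of its underside. Leave it alone.
- screwdriver: Screwdriver lying on the bench, loose, 190 mm long along its x axis, handle towards -x, 26 mm thick; origin under its middle. Leave it alone.
Not all that is in view belongs to the job. What is shaped like the part that bears key_knob but blue is not meant.

How it is judged:
On the way, in this order (a step that is already met when the one before it is completed fails the run):
1. the key is fully home in the socket of the clamp screw (z of key_tip in the frame of slot below -0.021 m and horizontal distance between key_tip and slot below 0.01 m), for 0.2 s.
2. the clamp screw is turned clockwise until tight (value of joint screw above 4.5 rad), for 0.2 s.
At the end, for the whole second after the job is handed in: The clamp screw is tight (past 4.45 rad of 4.6); the key stands upright (within 0.15 rad) in the socket, its tip at least 21 mm below the jaw's top and within 10 mm of the slot point; the jaw presses on the pack with over 10 N; the pack is at rest, within 5 mm of where it lay (all of step 1 and value of joint screw above 4.45 rad and angle between key_tip's own z axis and vertical below 0.15 rad and contact force between jaw and pack above 10 N and linear speed of pack below 0.02 m/s and distance of pack_centre from where it was at the start of the episode below 0.005 m); the robot touches nothing.
It fails at once if while feeling for the socket (tip not yet 3 mm below the top of the screw head) the key is pressed with over 35 N on the screw, or it presses on the jaw with over 35 N (contact force between key and jaw above 35 N or (z of key_tip in the frame of slot above -0.0132 m and contact force between key and screw above 35 N)).
It fails at once if the key is forced in the socket (over 180 N summed over the contacts between key and screw, several times what turning takes) (contact force between key and screw above 180 N).
It fails at once if the spare pack, the spray can or the screwdriver is moved by more than 15 mm (distance of any of spare_pack, spray_can, screwdriver from where it was at the start of the episode above 0.015 m).
It also fails if it takes over 70 s, if anything falls off the work surface, if the arm or the gripper's body presses on something with over 40 N, if the wrist force passes 120 N, or if a joint passes its speed limit or range.

## Working session

There is one attempt and no reset: what is moved stays moved. The work goes in short steps, Python scripts to look and compute and a tool call to move; the robot and the scene stay as the last step left them, time stands still between calls to the robot, and variables do not carry over. Pictures are saved under pics/ and viewed, at most 10 in all, crops included, and the job is handed in when it is done.

Besides the shell and the picture viewer there is one more tool, called after "Request:" in YAML: its name, and indented under it one key for each argument. drive_tool: Moves the arm, as the interface text tells. Its arguments: {"type":"object","properties":{"moves":{"type":"array","items":{"type":"number"}},"grip_force":{"type":"number"}},"required":["moves"]}

```bash
mkdir -p pics; ls; cat > h.py <<'E'
import numpy as np, cv2
from scipy.spatial.transform import Rotation as Rot
from plant import robot
def shot(n,f):
    c=robot.read_camera(n); cv2.imwrite(f'pics/{f}.png',c['color'][:,:,::-1]); np.savez(f'pics/{f}.npz',**{k:np.array(v) for k,v in c.items()}); return c
def load(f): return np.load(f'pics/{f}.npz')
def ray(c,u,v):
    p=cv2.undistortPoints(np.array([[[u,v]]],float),c['mtx'],c['dist_coeffs'])[0,0]
    return -c['R'].T@c['t'], c['R'].T@np.array([p[0],p[1],1.])
def at_z(c,u,v,z):
    o,d=ray(c,u,v); return o+d*(z-o[2])/d[2]
def by_depth(c,u,v):
    o,d=ray(c,u,v); w=c['depth'][int(v)-1:int(v)+2,int(u)-1:int(u)+2]; return o+d*np.median(w[w>0])
def proj(c,X):
    return cv2.projectPoints(np.atleast_2d(X).astype(float),cv2.Rodrigues(c['R'])[0],c['t'],c['mtx'],c['dist_coeffs'])[0][:,0]
E
python3 - <<'E'
from h import *
for n in ['scene','side','wrist']:
    c=shot(n,n+'0'); print(n,(-c['R'].T@c['t']).round(3))
a=[cv2.imread(f'pics/{n}0.png') for n in ['scene','side']]
s=robot.read_state(); print({k:np.round(v,3) for k,v in s.items()}, robot.grasp_offset)
E
```

```text
pics
scene [1.067 0.227 1.063]
side [0.229 0.832 0.669]
wrist [ 0.338 -0.502  0.384]
{'t': np.float64(0.15), 'q': array([-1.197,  0.131,  1.489,  0.   ,  1.523, -0.085]), 'dq': array([ 0.001, -0.003, -0.004, -0.   , -0.   ,  0.001]), 'joint_torque': array([ 1.0000e-03, -5.6048e+01, -4.9233e+01,  7.7000e-02,  3.1000e-02,
       -0.0000e+00]), 'tool_pos': array([ 0.266, -0.538,  0.404]), 'orientation': array([-3.058, -0.714,  0.   ]), 'force': array([ 0.776, -0.734,  0.305]), 'wrist_torque': array([ 0.016,  0.016, -0.028]), 'gripper_force': np.float64(0.0), 'opening': np.float64(0.092)} 0.1673
```

View pics/scene0.png

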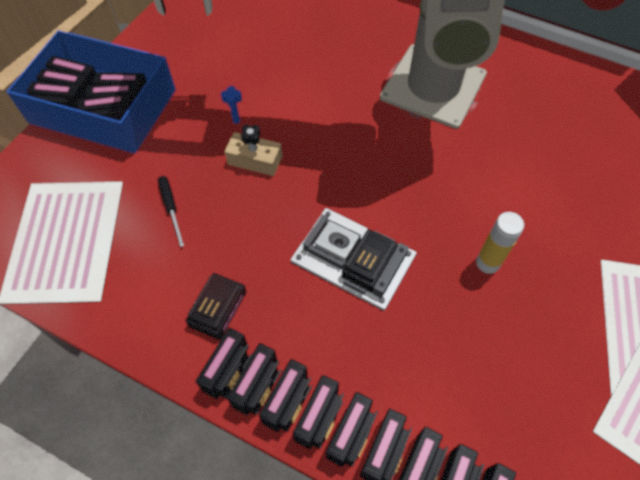

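View pics/side0.png

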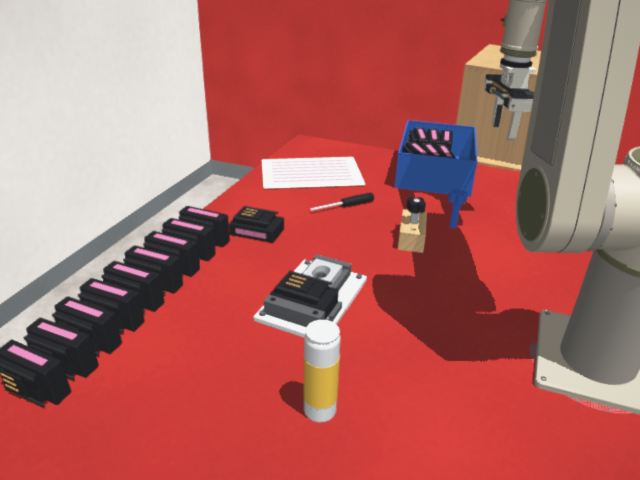

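The scene view shows the key's black knob at (251,133) in the block (253,153). The jaw slot is at (338,240), the pack at (372,258), the can at (500,243), and the blue decoy at (232,97). I'll enlarge this region.

```bash
python3 - <<'E'
from h import *
im=cv2.imread('pics/scene0.png')
a=cv2.resize(im[200:310,285:425],None,fx=5,fy=5,interpolation=cv2.INTER_CUBIC)[:, :]
b=cv2.resize(im[115:185,215:295],None,fx=5,fy=5,interpolation=cv2.INTER_CUBIC)
a=a[:550]; 
cv2.imwrite('pics/cropA.png',a)
c=load('scene0')
for n,u,v,z in [('knob',251,132,.094+.012),('slot',338,240,.048),('pack',376,253,.066),('blockc',253,152,.048)]:
    print(n,at_z(c,u,v,z).round(4),by_depth(c,u,v).round(4))
E
```

```text
knob [ 0.421  -0.2846  0.106 ] [ 0.4225 -0.2834  0.1082]
slot [ 0.5491 -0.004   0.048 ] [ 0.5391 -0.0084  0.0286]
pack [0.5501 0.0824 0.066 ] [0.5499 0.0824 0.0657]
blockc [ 0.4307 -0.2811  0.048 ] [ 0.4308 -0.2809  0.0483]
```

View pics/cropA.png

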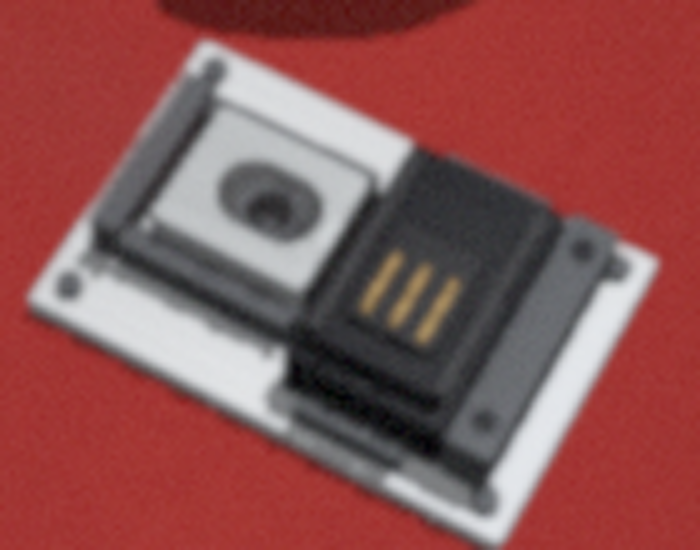

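```bash
cat >> h.py <<'E'
def tool():
    s=robot.read_state(); return np.array(s['tool_pos']),Rot.from_rotvec(s['orientation']).as_matrix(),s
def delta(target):
    p,R,s=tool(); d=R.T@(np.array(target)-p)*1000; print('tool-frame shift mm',d.round(1),'n',np.linalg.norm(d).round(1)); return d
def wcam():
    c=load('wrist0'); p,R=None,None
E
python3 - <<'E'
from h import *
p,R,s=tool(); c=load('wrist0')
cp=-c['R'].T@c['t']; print('cam in tool',(R.T@(cp-p)).round(4)); print((c['R']@R).round(3)); print('toolR',R.round(3))
off=R@(R.T@(cp-p))
# camera between: look above slot
delta(np.array([0.5491,-0.004,0])-[off[0],off[1],-.35])
k=np.array([0.421,-.285,0]); delta(k-[off[0],off[1],-.38])
E
```

```text
cam in tool [ 0.0804 -0.0001  0.0203]
[[-0.     1.    -0.   ]
 [-0.958 -0.    -0.288]
 [-0.288  0.     0.958]]
toolR [[ 0.897  0.443 -0.   ]
 [ 0.443 -0.897  0.001]
 [ 0.    -0.001 -1.   ]]
tool-frame shift mm [ 410.2 -352.9   54.5] n 543.8
tool-frame shift mm [ 170.9 -157.7   24.2] n 233.8
```

Request:
drive_tool:
  moves: [93,42,-26.5,0,0,0,0,93,42,-26.5,0,0,0,0,93,42,-26.5,0,0,0,0,93,42,-26.5,0,0,0,0,93,42,-26.5,0,0,0,0,93,42,-26.5,0,0,0,0,93,0,0,0,0,0,0,93,0,0,0,0,0,0]

```text
t: 0.95
tool_pos: [0.4217, -0.2829, 0.4046]
orientation: [3.058, 0.719, -0.001]
force: [-0.5, -0.5, -0.3]
opening: 0.0924
gripper_force: 0.0
```

```bash
python3 - <<'E'
from h import *
c=shot('wrist','w1'); p,R,s=tool(); print(p,R.round(3),s['q'])
print(proj(c,[[.421,-.285,.106]]))
delta([.549,-.004,.36])
E
```

```text
[ 0.42118043 -0.28387997  0.40456843] [[ 0.896  0.444 -0.001]
 [ 0.444 -0.896 -0.   ]
 [-0.001  0.    -1.   ]] [-6.93818671e-01 -1.20442826e-01  1.74018250e+00 -5.97433009e-04
  1.52202578e+00  4.17137332e-01]
[[317.35532125 234.01736639]]
tool-frame shift mm [ 238.8 -194.1   44.4] n 310.9
```

View pics/w1.png

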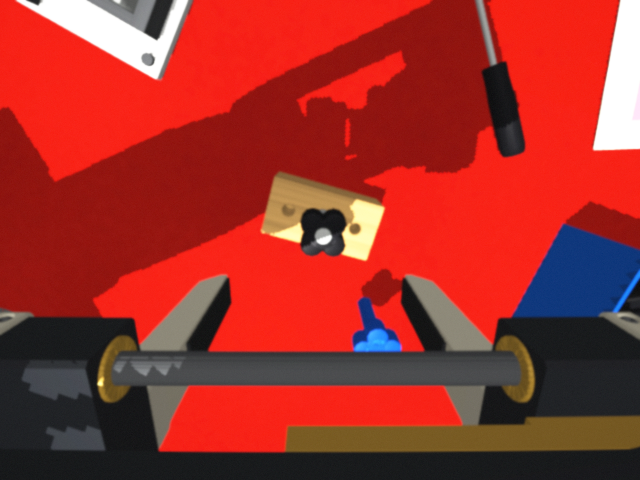

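Request:
drive_tool:
  moves: [93,39.8,-32.3,0,0,0,0,93,39.8,-32.3,0,0,0,0,93,39.8,-32.3,0,0,0,0,93,39.8,-32.3,14,0,0,0,93,39.8,-32.3,15,0,0,0,93,39.8,-32.3,15,0,0,0,93,0,0,0,0,0,0,93,0,0,0,0,0,0]

```text
t: 1.8
tool_pos: [0.5441, -0.0171, 0.3626]
orientation: [3.059, 0.715, -0.003]
force: [0.2, -0.6, 0.6]
opening: 0.0931
gripper_force: 0.0
```

```bash
python3 - <<'E'
from h import *
c=shot('wrist','w2'); p,R,s=tool(); print(p,s['q'])
u,v=proj(c,[[.549,-.004,.048]])[0]; print(u,v)
w=load('w1'); s=load('scene0')
for n,a,b in [('can',510,222),('blueS',231,95)]: print(n,by_depth(s,a,b).round(3))
for n,a,b in [('blueW',378,336),('blueshaft',365,305),('knob',323,235)]: print(n,by_depth(w,a,b).round(3))
print('knob z.108',at_z(w,323,235,.108))
ui,vi=int(u),int(v)
A=cv2.resize(c['color'][vi-75:vi+75,ui-75:ui+75,::-1],None,fx=4,fy=4,interpolation=cv2.INTER_CUBIC)
B=cv2.resize(w['color'][195:275,283:363,::-1],(200,200),interpolation=cv2.INTER_CUBIC)
A=np.hstack([A,np.vstack([B,np.zeros((400,200,3),np.uint8)])]); print('origin',ui-75,vi-75)
cv2.imwrite('pics/c2.png',A)
E
```

```text
[ 0.54401122 -0.0179421   0.36326571] [-1.26901021e-01  3.34646839e-03  1.69699788e+00 -7.76675939e-04
  1.44194090e+00  9.86361707e-01]
305.04651110583194 215.9573699938117
can [0.428 0.296 0.171]
blueS [ 0.343 -0.386  0.1  ]
blueW [ 0.352 -0.386  0.098]
blueshaft [ 0.345 -0.388  0.022]
knob [ 0.422 -0.29   0.106]
knob z.108 [ 0.42289878 -0.28948313  0.108     ]
origin 230 140
```

View pics/c2.png

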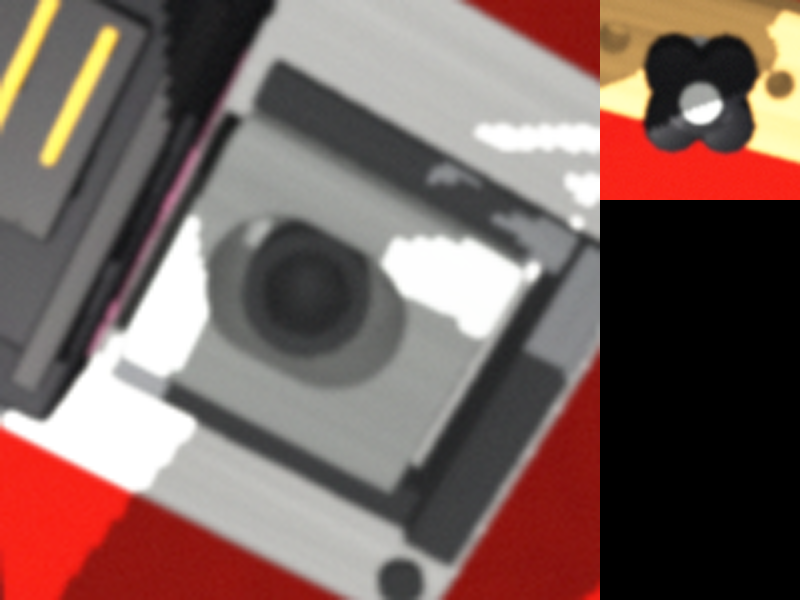

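The key stands with its lobes near the image diagonals. In the crop, the screw's dark mouth is at about (306,290) and the slot spans (208,275) to (406,325). I'll stretch the contrast to find the hexagon angle.

```bash
python3 - <<'E'
from h import *
c=load('w2'); print(c['mtx'][0,0])
f=lambda u,v,z: at_z(c,230+u/4-.375,140+v/4-.375,z).round(4)
print('head',f(307,290,.038),'mouth',f(305,291,.038),'slotends',f(208,272,.048),f(408,332,.048),'slotmid',f(308,302,.048))
a,b=f(240,120,.048),f(530,265,.048); d=a-b; print('fix yaw',np.degrees(np.arctan2(d[1],d[0])))
g=cv2.cvtColor(c['color'],cv2.COLOR_RGB2GRAY).astype(float)[190:235,282:332]
print(g.min(),np.percentile(g,[5,20,50]))
g=np.clip((g-g.min())/(np.percentile(g,40)-g.min()),0,1)**.6*255
A=cv2.resize(g.astype(np.uint8),None,fx=12,fy=12,interpolation=cv2.INTER_CUBIC)
w=load('w1')['color'][195:275,283:363,::-1]; B=cv2.cvtColor(cv2.resize(w,(540,540),interpolation=cv2.INTER_CUBIC),cv2.COLOR_BGR2GRAY)
cv2.imwrite('pics/c3.png',cv2.resize(np.hstack([A,B])[:,:],None,fx=.7,fy=.7))
dd=c['depth'][195:235,285:325]; o=[]
print((c['depth'][212-14:212+15:2,306-16:306+17:2]*1000).round(0).astype(int))
E
```

```text
334.2824248411465
head [ 0.5506 -0.0043  0.038 ] mouth [ 0.5501 -0.004   0.038 ] slotends [0.5466 0.0182 0.048 ] [ 0.5541 -0.0284  0.048 ] slotmid [ 0.5503 -0.0049  0.048 ]
fix yaw 89.84017955115105
37.0 [ 45.  57. 103.]
[[330 329 328 328 318 312 310 307 308 309 309 297 297 297 298 297 296]
 [328 331 329 314 308 307 309 307 309 308 309 308 309 298 298 297 297]
 [330 330 315 309 308 308 307 307 308 308 308 310 308 309 315 298 299]
 [329 331 311 308 309 310 310 324 323 310 310 310 309 309 309 319 300]
 [331 311 310 309 310 312 324 324 323 324 324 324 311 309 310 310   0]
 [332 311 310 311 324 324 325 324 324 325 324 324 324 310 309 311 332]
 [331 311 311 315 324 325 326 327 325 326 324 325 325 312 310 310 332]
 [311 313 312 312 326 326 326 325 327 326 325 325 325 312 311 311 312]
 [312 311 311 313 326 326 326 326 327 326 326 327 325 313 312 312 314]
 [334 312 312 313 322 326 327 328 326 326 327 327 324 317 312 312 333]
 [333 313 313 313 318 326 326 328 326 328 328   0 317 314 314 314 334]
 [328 315 315 311 316 319 323 324 325 328 323 317 314 312 313 314 335]
 [321 325 314 314 315 315 315 317 320 323 316 316 314 314 315 335 336]
 [315 318 320 315 315 315 315 315 315 315 316 314 314 314 337 336 336]
 [310 313 315 320 315 315 313 315 315 314 315 315 316 337 338 336 333]]
```

View pics/c3.png

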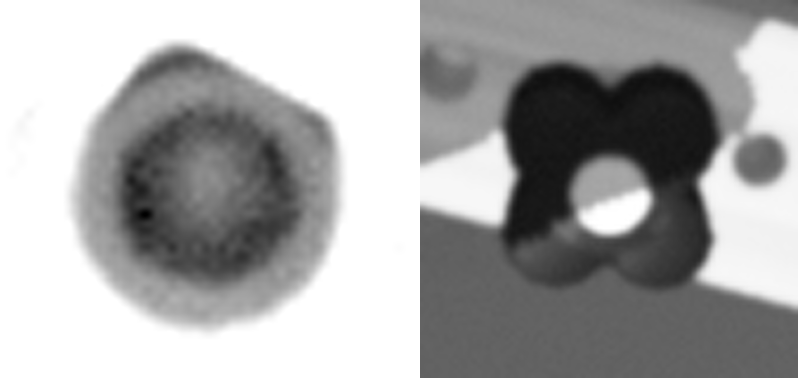

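Request:
drive_tool:
  moves: [93,6,-5,35,0,0,0,93,5.5,-4.5,38,0,0,0,93,0,0,0,0,0,0,93,0,0,0,0,0,0]

```text
t: 2.25
tool_pos: [0.5498, -0.0046, 0.2909]
orientation: [-3.06, -0.711, 0.002]
force: [-0.7, 0.4, -0.8]
opening: 0.0928
gripper_force: 0.0
```

```bash
cat > hexfit.py <<'E'
from h import *
from scipy.optimize import minimize
def pts(c,zp,r=.02,c0=(.5503,-.0045)):
    u,v=proj(c,[[c0[0],c0[1],.038]])[0].astype(int); P=[];L=[]
    U,V=np.meshgrid(np.arange(u-45,u+46),np.arange(v-45,v+46)); U=U.ravel();V=V.ravel(); ok=(U>=0)&(U<640)&(V>=0)&(V<480);U=U[ok];V=V[ok]
    n=cv2.undistortPoints(np.stack([U,V],1)[:,None].astype(float),c['mtx'],c['dist_coeffs'])[:,0]
    D=np.c_[n,np.ones(len(n))]@c['R']; o=-c['R'].T@c['t']; d=c['depth'][V,U]
    X=o+D*d[:,None]; Q=o+D*((zp-o[2])/D[:,2])[:,None]; return X[d>0],Q[d>0,:2]
def sd(p,x):  # signed distance of hexagon edge, p: cx,cy,ang (normal angle)
    q=x-p[:2]; a=p[2]+np.arange(6)*np.pi/3
    return .0088-np.max(q@np.array([np.cos(a),np.sin(a)]),1)
def fit(cs,c0=(.5503,-.0045)):
    X=[];Q=[]
    h=[]
    for c in cs:
        x,_=pts(c,.036); r=np.hypot(*(x[:,:2]-c0).T); h.append(np.median(x[(r>.0125)&(r<.0145),2]))
    zh=np.median(h); print('head z',zh)
    for c in cs:
        x,q=pts(c,zh-.0016); m=np.hypot(*(q-c0).T)<.016; X.append(x[m]);Q.append(q[m])
    X=np.vstack(X);Q=np.vstack(Q); lab=(X[:,2]<zh-.0035).astype(float)
    f=lambda p: np.sum((1/(1+np.exp(-np.clip(sd(p,Q)/.0004,-30,30)))-lab)**2)
    best=[]
    for a in np.radians(np.arange(0,60,7.5)):
        r=minimize(f,[*c0,a],method='Nelder-Mead',options=dict(initial_simplex=[[*c0,a],[c0[0]+.002,c0[1],a],[c0[0],c0[1]+.002,a],[*c0,a+.1]])); best.append((r.fun,r.x))
    best.sort(key=lambda t:t[0])
    for b in best[:4]: print(round(b[0],1),b[1][:2].round(4),np.degrees(b[1][2])%60)
    for a in range(0,60,5): print(a,round(f([*best[0][1][:2],np.radians(a)]),1),end='; ')
    return best[0][1]
E
python3 - <<'E'
from hexfit import *
cs=[shot('wrist',f'z{i}') for i in range(4)]; p,R,s=tool(); print(p,s['q'])
fit(cs); fit([load('w2')])
c=cs[0]; u,v=proj(c,[[.5503,-.0045,.038]])[0].astype(int); print(u,v)
E
```

```text
[ 0.55095833 -0.00365781  0.29316249] [-9.96592130e-02  7.80106734e-02  1.75232615e+00 -1.21420144e-04
  1.30724651e+00  1.01338694e+00]
head z 0.037526698157206384
458.0 [ 0.5493 -0.0045] 8.408170915600998
458.0 [ 0.5493 -0.0045] 8.407404944469391
458.0 [ 0.5493 -0.0045] 8.408271472690972
458.0 [ 0.5493 -0.0045] 8.405697450272989
0 482.3; 5 462.9; 10 459.4; 15 475.5; 20 499.4; 25 523.3; 30 541.5; 35 552.4; 40 553.4; 45 545.5; 50 529.0; 55 506.4; head z 0.037459473375904856
85.9 [ 0.5493 -0.0045] 7.320208686183321
85.9 [ 0.5493 -0.0045] 7.323759872825979
85.9 [ 0.5493 -0.0045] 7.321007772193922
85.9 [ 0.5493 -0.0045] 7.321350222682618
0 90.0; 5 86.4; 10 86.4; 15 91.0; 20 96.5; 25 101.1; 30 104.2; 35 105.8; 40 105.7; 45 103.9; 50 100.1; 55 95.2; 315 248
```

Request:
drive_tool:
  moves: [93,-34.5,28.4,-10,0,0,0,93,-34.5,28.4,-10,0,0,0,93,-34.5,28.4,-10,0,0,0,93,-34.5,28.4,-10,0,0,0,93,-34.5,28.4,-10,0,0,0,93,-34.5,28.4,-10,0,0,0,93,-34.2,28.2,-8,0,0,0,93,0,0,0,0,0,0]

```text
t: 3.25
tool_pos: [0.42, -0.2923, 0.362]
orientation: [3.055, 0.705, 0.003]
force: [0.1, 0.1, -0.5]
opening: 0.0932
gripper_force: 0.0
```

```bash
python3 - <<'E'
from h import *
P=[]
for i in range(4):
    c=shot('wrist',f'k{i}'); p,R,s=tool(); P.append(p)
    u,v=proj(c,[[.4225,-.289,.106]])[0].astype(int)
    U,V=np.meshgrid(np.arange(u-60,u+61),np.arange(v-60,v+61));U=U.ravel();V=V.ravel()
    n=cv2.undistortPoints(np.stack([U,V],1)[:,None].astype(float),c['mtx'],c['dist_coeffs'])[:,0]
    D=np.c_[n,np.ones(len(n))]@c['R']; o=-c['R'].T@c['t']; X=o+D*c['depth'][V,U][:,None]
    m=(X[:,2]>.095)&(c['depth'][V,U]>0)&(np.hypot(X[:,0]-.4225,X[:,1]+.289)<.04)
    m&=X[:,2]>np.median(X[m,2])-.004
    zt=np.median(X[m,2]); x=(o+D*((zt-o[2])/D[:,2])[:,None])[m]
    q=x[:,:2]-x[:,:2].mean(0); th=np.arctan2(q[:,1],q[:,0]); r=np.hypot(*q.T)
    ang=np.angle(np.sum(r**6*np.exp(4j*th)))/4
    print(len(x),'top z',zt.round(4),'c',((x[:,:2].max(0)+x[:,:2].min(0))/2).round(4),x[:,:2].mean(0).round(4),'lobe',np.degrees(ang),'hollow',(np.degrees(ang)+45)%90)
print(np.array(P).round(4),'yaw',np.degrees(np.arctan2(R[1,0],R[0,0])))
E
```

```text
2392 top z 0.1058 c [ 0.4225 -0.2894] [ 0.4228 -0.2891] lobe -20.296902340274936 hollow 24.703097659725064
2409 top z 0.1058 c [ 0.4225 -0.2893] [ 0.4229 -0.2891] lobe -20.25048626199413 hollow 24.74951373800587
2412 top z 0.1058 c [ 0.4225 -0.2894] [ 0.4228 -0.2891] lobe -20.162813342870542 hollow 24.837186657129458
2415 top z 0.1057 c [ 0.4225 -0.2892] [ 0.4229 -0.289 ] lobe -20.25570109915428 hollow 24.74429890084572
[[ 0.4209 -0.2903  0.361 ]
 [ 0.4215 -0.2887  0.3601]
 [ 0.4219 -0.2877  0.3594]
 [ 0.4221 -0.2871  0.359 ]] yaw 26.304029786449966
```

Request:
drive_tool:
  moves: [93,0,0,0,0,0,1.5,93,0,0,0,0,0,0,93,0,0,0,0,0,0,93,0,0,0,0,0,0]

```text
t: 3.85
tool_pos: [0.422, -0.2872, 0.3583]
orientation: [-3.068, -0.676, 0.0]
force: [0.1, -0.1, 0.1]
opening: 0.0932
gripper_force: 0.0
```

```bash
python3 - <<'E'
from h import *
p,R,s=tool(); print(p,R.round(4)); delta([.4226,-.2891,.261])
E
```

```text
[ 0.42204677 -0.28717012  0.3583414 ] [[ 9.074e-01  4.202e-01 -2.000e-04]
 [ 4.202e-01 -9.074e-01  2.000e-04]
 [-1.000e-04 -3.000e-04 -1.000e+00]]
tool-frame shift mm [-0.3  2.  97.3] n 97.4
```

Request:
drive_tool:
  moves: [93,0,2,30,0,0,0,93,0,0,35,0,0,0,93,0,0,32,0,0,0,93,0,0,0,0,0,0,93,0,0,0,0,0,0,60,0,0,0,0,0,0,50,0,0,0,0,0,0,46,0,0,0,0,0,0]
  grip_force: 15

```text
t: 4.65
tool_pos: [0.4232, -0.2899, 0.2632]
orientation: [3.066, 0.674, 0.003]
force: [0.0, -0.1, 1.2]
opening: 0.0735
gripper_force: 0.0
```

Request:
drive_tool:
  moves: [35,0,0,0,0,0,0,35,0,0,0,0,0,0,35,0,0,0,0,0,0,35,0,0,0,0,0,0]
  grip_force: 25

```text
t: 5.05
tool_pos: [0.4226, -0.2894, 0.2614]
orientation: [-3.068, -0.674, 0.0]
force: [0.6, 0.3, -0.1]
opening: 0.0414
gripper_force: 0.0
```

```bash
python3 - <<'E'
from h import *
p,R,s=tool(); print(p,R.round(4),s['force'],s['wrist_torque'],s['opening'],s['gripper_force'])
c=shot('wrist','g1')
E
```

```text
[ 0.4226     -0.28944523  0.26144915] [[ 9.079e-01  4.193e-01 -0.000e+00]
 [ 4.193e-01 -9.079e-01  1.000e-04]
 [ 0.000e+00 -1.000e-04 -1.000e+00]] [ 0.56811171  0.27219826 -0.05360101] [0.01406034 0.00202099 0.05969093] 0.04141019736353467 0.0
```

Nearly closed. I'll let the grip build up, then lift.

Request:
drive_tool:
  moves: [30,0,0,0,0,0,0,30,0,0,0,0,0,0,30,0,0,-10,0,0,0,30,0,0,-15,0,0,0,30,0,0,-20,0,0,0,30,0,0,-25,0,0,0,30,0,0,0,0,0,0,30,0,0,0,0,0,0]
  grip_force: 25

```text
t: 5.9
tool_pos: [0.4228, -0.2897, 0.3324]
orientation: [3.067, 0.674, 0.002]
force: [-0.3, -0.3, -1.7]
opening: 0.0397
gripper_force: 24.7
```

```bash
python3 - <<'E'
from h import *
p,R,s=tool(); print(p,s['force'],s['opening'],s['gripper_force'],s['q'])
c=shot('wrist','g2'); s2=shot('side','gs2')
u,v=proj(s2,[p+R@[0,0,.21]])[0]; print(u,v)
u,v=int(u),int(v)
A=cv2.resize(s2['color'][v-50:v+50,u-50:u+50,::-1],(400,400),interpolation=cv2.INTER_CUBIC)
sc=shot('scene','gsc'); a,b=proj(sc,[p+R@[0,0,.21]])[0].astype(int)
B=cv2.resize(sc['color'][b-50:b+50,a-50:a+50,::-1],(400,400),interpolation=cv2.INTER_CUBIC)
cv2.imwrite('pics/c4.png',np.hstack([A,B]))
E
```

```text
[ 0.4228373  -0.28968469  0.33240522] [-0.3168321  -0.28135341 -1.66467147] 0.03966850578068088 24.712018892169 [-7.00716314e-01 -6.22389329e-02  1.81874639e+00  8.09365543e-06
  1.38281408e+00  4.37514646e-01]
416.281532336893 193.96864712174073
```

View pics/c4.png

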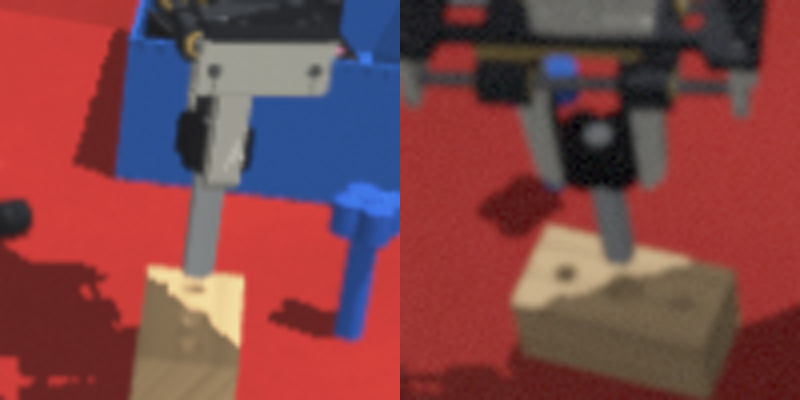

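Request:
drive_tool:
  moves: [30,33.5,-29.4,-5,0,0,0,30,33.5,-29.4,-5,0,0,0,30,33.5,-29.4,0,0,0,0,30,33.5,-29.4,0,0,0,0,30,33.5,-29.4,0,0,0,0,30,33.5,-29.4,0,0,0,0,30,33.5,-29.4,0,0,0,0,30,0,0,0,0,0,-8]

```text
t: 6.85
tool_pos: [0.55, 0.0003, 0.34]
orientation: [-3.01, -0.89, 0.001]
force: [-0.1, -1.0, -1.4]
opening: 0.0402
gripper_force: 25.5
```

Request:
drive_tool:
  moves: [30,0,0,0,0,0,-8,30,0,0,0,0,0,-8,30,0,0,0,0,0,-8,30,0,0,0,0,0,-8,30,0,0,0,0,0,-8,30,0,0,0,0,0,-8,30,0,0,0,0,0,-8,30,0,0,0,0,0,-8]

```text
t: 7.65
tool_pos: [0.5488, -0.0043, 0.3398]
orientation: [-2.078, -2.353, 0.002]
force: [-0.5, 0.4, -1.0]
opening: 0.0397
gripper_force: 25.5
```

Request:
drive_tool:
  moves: [30,0,0,0,0,0,-8,30,0,0,0,0,0,-8,30,0,0,0,0,0,-8,30,0,0,0,0,0,-8,30,0,0,0,0,0,-8,30,0,0,0,0,0,-8,30,0,0,0,0,0,-8,30,0,0,0,0,0,-8]

```text
t: 8.45
tool_pos: [0.5488, -0.0043, 0.3398]
orientation: [-0.515, -3.096, 0.0]
force: [-0.5, -0.4, -2.2]
opening: 0.0402
gripper_force: 25.5
```

Request:
drive_tool:
  moves: [30,0,0,0,0,0,-8,30,0,0,0,0,0,-8,30,0,0,0,0,0,-8,30,0,0,0,0,0,-8,30,0,0,0,0,0,-8,30,0,0,0,0,0,-8,30,0,0,0,0,0,-8,30,0,0,0,0,0,0]

```text
t: 9.25
tool_pos: [0.5488, -0.0043, 0.34]
orientation: [0.994, -2.978, -0.002]
force: [-0.3, -0.3, -1.9]
opening: 0.0402
gripper_force: 25.5
```

```bash
python3 - <<'E'
from h import *
p,R,s=tool(); print(p,s['force'],s['q'],'yaw',np.degrees(np.arctan2(R[1,0],R[0,0])),R[:,2].round(4))
delta([.5493,-.0045,.048+.253])
c=shot('wrist','f1'); a=shot('side','fs1'); b=shot('scene','fc1')
tip=p+R@[0,0,.253]; print('tip',tip)
ims=[]
for k in (a,b):
    u,v=proj(k,[tip])[0].astype(int); ims.append(cv2.resize(k['color'][v-40:v+40,u-40:u+40,::-1],(400,400),interpolation=cv2.INTER_CUBIC))
cv2.imwrite('pics/c5.png',np.hstack(ims))
E
```

```text
[ 0.5488356  -0.00429322  0.33997794] [-0.32989628 -0.28671013 -1.91147875] [-1.01232541e-01  3.33405556e-02  1.70992947e+00 -3.21636521e-05
  1.40073511e+00 -2.31637241e+00] yaw -143.08143766351463 [-2.4e-03  2.0e-04 -1.0e+00]
tool-frame shift mm [-0.3 -0.5 39. ] n 39.0
tip [ 0.54822756 -0.00423952  0.08697868]
```

View pics/c5.png

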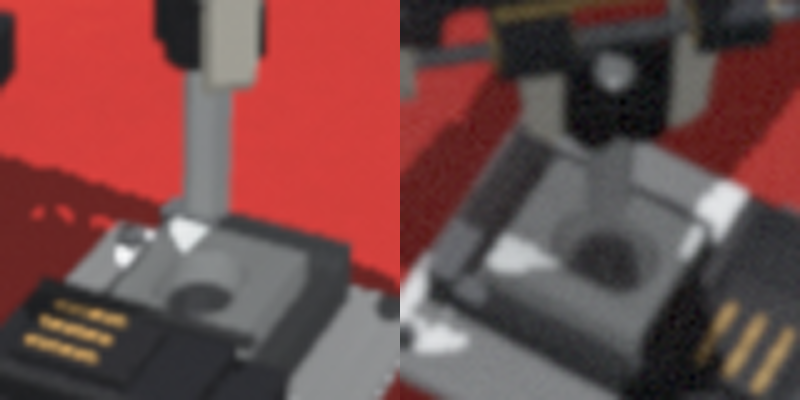

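Key held upright over the slot at (0.549, -0.004), tip about 39 mm above the jaw's top. I'll lower it to just above the screw head.

Request:
drive_tool:
  moves: [30,-0.5,-0.7,15,0,0,-1,30,0,0,15,0,0,0,30,0,0,8,0,0,0,30,0,0,5,0,0,0,30,0,0,0,0,0,0,30,0,0,0,0,0,0]

```text
t: 10.0
tool_pos: [0.5502, -0.0046, 0.2986]
orientation: [-1.017, 2.972, -0.0]
force: [0.1, -1.0, -2.5]
opening: 0.0398
gripper_force: 25.5
```

Request:
drive_tool:
  moves: [30,0,0,1,0,0,0,30,0,0,1,0,0,0,30,0,0,1,0,0,0,30,0,0,0,0,0,0,30,0,0,0,0,0,0]

```text
t: 10.5
tool_pos: [0.5501, -0.0046, 0.2955]
orientation: [-1.017, 2.972, -0.0]
force: [0.6, 0.9, -2.4]
opening: 0.0395
gripper_force: 25.5
```

```bash
cat > st.py <<'E'
from h import *
p,R,s=tool(); print('pos',p.round(4),'F',np.round(s['force'],1),'T',np.round(s['wrist_torque'],2),'q6',s['q'][5].round(3),'yaw',np.degrees(np.arctan2(R[1,0],R[0,0])).round(2),'zax',R[:,2].round(4),'tip',(p+R@[0,0,.253]).round(4),'open',s['opening'].round(4))
E
python3 st.py
```

```text
Traceback (most recent call last):
  File "st.py", line 2, in <module>
    p,R,s=tool(); print('pos',p.round(4),'F',np.round(s['force'],1),'T',np.round(s['wrist_torque'],2),'q6',s['q'][5].round(3),'yaw',np.degrees(np.arctan2(R[1,0],R[0,0])).round(2),'zax',R[:,2].round(4),'tip',(p+R@[0,0,.253]).round(4),'open',s['opening'].round(4))
                                                                                                                                                                                                                                                ^^^^^^^^^^^^^^^^^^
AttributeError: 'float' object has no attribute 'round'
```

Request:
drive_tool:
  moves: [30,0.6,0.5,1,0,0,0,30,0,0,1,0,0,0,30,0,0,1,0,0,0,30,0,0,1,0,0,0,30,0,0,0,0,0,0,30,0,0,0,0,0,0]

```text
t: 11.1
tool_pos: [0.5493, -0.0045, 0.2914]
orientation: [1.017, -2.972, -0.0]
force: [-0.7, 1.2, -1.6]
opening: 0.0397
gripper_force: 25.5
```

Request:
drive_tool:
  moves: [30,0,0,1,0,0,0,30,0,0,0,0,0,0,30,0,0,0,0,0,0]

```text
t: 11.4
tool_pos: [0.5493, -0.0046, 0.2904]
orientation: [1.017, -2.972, -0.0]
force: [-0.9, -0.2, -2.0]
opening: 0.04
gripper_force: 25.5
```

Request:
drive_tool:
  moves: [30,0,0,1,0,0,0,30,0,0,0,0,0,0,30,0,0,0,0,0,0]

```text
t: 11.7
tool_pos: [0.5494, -0.0046, 0.2898]
orientation: [-1.017, 2.972, -0.0]
force: [-0.9, -0.3, 1.0]
opening: 0.0399
gripper_force: 25.5
```

```bash
sed -i "s/s\['opening'\].round(4)/round(s['opening'],4)/" st.py; python3 st.py
```

```text
pos [ 0.5494 -0.0046  0.2898] F [-0.9 -0.3  1. ] T [ 0.16  0.08 -0.02] q6 -2.332 yaw -142.22 zax [ 6.e-04 -0.e+00 -1.e+00] tip [ 0.5496 -0.0046  0.0368] open 0.0399
```

Request:
drive_tool:
  moves: [30,0,0,0.5,0,0,0,30,0,0,0,0,0,0]

```text
t: 11.9
tool_pos: [0.5495, -0.0045, 0.2897]
orientation: [-1.017, 2.971, -0.0]
force: [-0.6, 0.8, 5.2]
opening: 0.04
gripper_force: 25.6
```

Request:
drive_tool:
  moves: [30,0,0,0.5,0,0,0,30,0,0,0,0,0,0]

```text
t: 12.1
tool_pos: [0.5496, -0.0045, 0.2895]
orientation: [-1.017, 2.971, -0.001]
force: [-2.0, 1.3, 7.6]
opening: 0.04
gripper_force: 25.6
```

```bash
python3 st.py
```

```text
pos [ 0.5496 -0.0045  0.2895] F [-2.   1.3  7.6] T [ 0.32  0.34 -0.06] q6 -2.332 yaw -142.21 zax [ 1.3e-03  1.0e-04 -1.0e+00] tip [ 0.5499 -0.0045  0.0365] open 0.04
```

Request:
drive_tool:
  moves: [30,0,0,0,0,0,2,30,0,0,0,0,0,2,30,0,0,0,0,0,2,30,0,0,0,0,0,2,30,0,0,0,0,0,2]

```text
t: 12.6
tool_pos: [0.5496, -0.0044, 0.2893]
orientation: [-0.752, 3.049, -0.0]
force: [-2.1, 0.6, 6.0]
opening: 0.0397
gripper_force: 25.6
```

Request:
drive_tool:
  moves: [30,0,0,0,0,0,2,30,0,0,0,0,0,2,30,0,0,0,0,0,2,30,0,0,0,0,0,2,30,0,0,0,0,0,2]

```text
t: 13.1
tool_pos: [0.5493, -0.0045, 0.2886]
orientation: [-0.483, 3.104, 0.0]
force: [-0.1, -0.8, 1.4]
opening: 0.0399
gripper_force: 25.6
```

Request:
drive_tool:
  moves: [30,0,0,0,0,0,2,30,0,0,0,0,0,2,30,0,0,0,0,0,2,30,0,0,0,0,0,2]

```text
t: 13.5
tool_pos: [0.5492, -0.0045, 0.288]
orientation: [0.266, -3.13, -0.0]
force: [-0.5, -0.1, -1.7]
opening: 0.0402
gripper_force: 25.5
```

```bash
python3 st.py
```

```text
pos [ 0.5492 -0.0045  0.288 ] F [-0.5 -0.1 -1.7] T [ 0.19 -0.22  0.03] q6 -1.842 yaw -170.29 zax [-4.e-04  1.e-04 -1.e+00] tip [ 0.549  -0.0045  0.035 ] open 0.0402
```

The tip has dropped into the hexagon. Pushing home in small steps.

Request:
drive_tool:
  moves: [30,0,0,1,0,0,1,30,0,0,1,0,0,0.7,30,0,0,1,0,0,0,30,0,0,0,0,0,0]

```text
t: 13.9
tool_pos: [0.5492, -0.0045, 0.2851]
orientation: [0.222, -3.133, -0.0]
force: [0.6, 0.5, -2.1]
opening: 0.0401
gripper_force: 25.5
```

Request:
drive_tool:
  moves: [30,0,0,1.5,0,0,0,30,0,0,1.5,0,0,0,30,0,0,0,0,0,0]

```text
t: 14.2
tool_pos: [0.5492, -0.0045, 0.2821]
orientation: [0.222, -3.133, -0.0]
force: [-0.8, 0.6, -1.1]
opening: 0.0402
gripper_force: 25.5
```

Request:
drive_tool:
  moves: [30,0,0,1.5,0,0,0,30,0,0,1.5,0,0,0,30,0,0,0,0,0,0]

```text
t: 14.5
tool_pos: [0.5492, -0.0046, 0.2791]
orientation: [0.222, -3.133, -0.0]
force: [-0.3, 1.1, -0.9]
opening: 0.0397
gripper_force: 25.5
```

```bash
python3 st.py
```

```text
pos [ 0.5492 -0.0046  0.2791] F [-0.3  1.1 -0.9] T [ 0.21 -0.19  0.06] q6 -1.814 yaw -171.91 zax [-4.e-04  0.e+00 -1.e+00] tip [ 0.5491 -0.0045  0.0261] open 0.0397
```

Request:
drive_tool:
  moves: [30,0,0,1,0,0,0,30,0,0,1,0,0,0,30,0,0,0,0,0,0]

```text
t: 14.8
tool_pos: [0.5493, -0.0046, 0.2775]
orientation: [-0.222, 3.134, 0.0]
force: [-0.8, 0.5, 1.5]
opening: 0.0396
gripper_force: 25.6
```

Request:
drive_tool:
  moves: [30,0,0,1,0,0,0,30,0,0,0.5,0,0,0,30,0,0,0,0,0,0]

```text
t: 15.1
tool_pos: [0.5497, -0.0045, 0.2775]
orientation: [-0.221, 3.132, -0.0]
force: [-3.3, 1.6, 9.3]
opening: 0.0401
gripper_force: 25.6
```

```bash
python3 st.py
```

```text
pos [ 0.5497 -0.0045  0.2775] F [-3.3  1.6  9.3] T [0.43 0.53 0.02] q6 -1.814 yaw -171.91 zax [ 0.0017 -0.     -1.    ] tip [ 0.5502 -0.0045  0.0245] open 0.0401
```

Home on the floor with the tip about 23.5 mm below the jaw's top. I'll ease the press and start turning.

Request:
drive_tool:
  moves: [30,0,0,-1,0,0,3,30,0,0,0,0,0,5,30,0,0,0,0,0,5,30,0,0,0,0,0,5,30,0,0,0,0,0,5,30,0,0,0,0,0,5,30,0,0,0,0,0,5]

```text
t: 15.8
tool_pos: [0.5494, -0.0045, 0.2775]
orientation: [0.683, 3.066, 0.0]
force: [-1.1, 0.5, 2.9]
opening: 0.0396
gripper_force: 25.6
```

```bash
python3 st.py
```

```text
pos [ 0.5494 -0.0045  0.2775] F [-1.1  0.5  2.9] T [0.27 0.2  0.14] q6 -1.234 yaw 154.9 zax [ 7.e-04 -0.e+00 -1.e+00] tip [ 0.5496 -0.0045  0.0245] open 0.0396
```

Request:
drive_tool:
  moves: [30,0,0,0,0,0,7.5,30,0,0,0,0,0,7.5,30,0,0,0,0,0,7.5,30,0,0,0,0,0,7.5,30,0,0,0,0,0,7.5,30,0,0,0,0,0,7.5,30,0,0,0,0,0,7.5,30,0,0,0,0,0,7.5]

```text
t: 16.6
tool_pos: [0.5494, -0.0045, 0.2775]
orientation: [2.126, 2.312, 0.0]
force: [-1.2, 1.9, 3.3]
opening: 0.0397
gripper_force: 25.6
```

Request:
drive_tool:
  moves: [30,0,0,0,0,0,7.5,30,0,0,0,0,0,7.5,30,0,0,0,0,0,7.5,30,0,0,0,0,0,7.5,30,0,0,0,0,0,7.5,30,0,0,0,0,0,7.5,30,0,0,0,0,0,7.5,30,0,0,0,0,0,7.5]

```text
t: 17.4
tool_pos: [0.5495, -0.0045, 0.2775]
orientation: [2.998, 0.939, 0.001]
force: [-1.0, 1.3, 2.1]
opening: 0.0394
gripper_force: 25.6
```

```bash
python3 st.py
```

```text
pos [ 0.5495 -0.0045  0.2775] F [-1.   1.3  2.1] T [0.21 0.2  0.2 ] q6 0.862 yaw 34.8 zax [ 8.e-04 -0.e+00 -1.e+00] tip [ 0.5497 -0.0045  0.0245] open 0.0394
```

Request:
drive_tool:
  moves: [30,0,0,0,0,0,-1,50,0,0,0,0,0,0,66,0,0,0,0,0,0,66,0,0,0,0,0,0,66,0,0,0,0,0,0,66,0,0,0,0,0,0]

```text
t: 18.0
tool_pos: [0.5492, -0.0046, 0.2769]
orientation: [-2.987, -0.974, 0.0]
force: [-0.3, -1.1, -0.2]
opening: 0.0657
gripper_force: 0.0
```

Request:
drive_tool:
  moves: [66,0,0,0,0,0,-7.5,66,0,0,0,0,0,-7.5,66,0,0,0,0,0,-7.5,66,0,0,0,0,0,-7.5,66,0,0,0,0,0,-7.5,66,0,0,0,0,0,-7.5,66,0,0,0,0,0,-7.5,66,0,0,0,0,0,-7.5]

```text
t: 18.8
tool_pos: [0.5493, -0.0046, 0.2769]
orientation: [-2.094, -2.342, 0.0]
force: [-0.4, 1.2, -0.6]
opening: 0.0662
gripper_force: 0.0
```

Request:
drive_tool:
  moves: [66,0,0,0,0,0,-7.5,66,0,0,0,0,0,-7.5,66,0,0,0,0,0,-7.5,66,0,0,0,0,0,-7.5,50,0,0,0,0,0,0,44,0,0,0,0,0,0,30,0,0,0,0,0,0,30,0,0,0,0,0,0]

```text
t: 19.6
tool_pos: [0.5493, -0.0045, 0.277]
orientation: [1.427, 2.799, 0.0]
force: [-0.2, -0.1, -0.2]
opening: 0.0399
gripper_force: 24.4
```

Request:
drive_tool:
  moves: [30,0,0,0,0,0,0,30,0,0,0,0,0,0,30,0,0,0,0,0,0]

```text
t: 19.9
tool_pos: [0.5493, -0.0045, 0.277]
orientation: [1.425, 2.8, 0.0]
force: [0.4, -0.1, 0.1]
opening: 0.0397
gripper_force: 24.3
```

```bash
python3 st.py
```

```text
pos [ 0.5493 -0.0045  0.277 ] F [ 0.4 -0.1  0.1] T [-0.01 -0.15 -0.02] q6 -0.731 yaw 126.07 zax [ 1.e-04  0.e+00 -1.e+00] tip [ 0.5493 -0.0045  0.024 ] open 0.0397
```

Request:
drive_tool:
  moves: [30,0,0,0,0,0,7,30,0,0,0,0,0,7,30,0,0,0,0,0,7,30,0,0,0,0,0,7,30,0,0,0,0,0,7,30,0,0,0,0,0,7,30,0,0,0,0,0,7,30,0,0,0,0,0,7]

```text
t: 20.7
tool_pos: [0.5493, -0.0045, 0.277]
orientation: [-2.577, -1.797, 0.0]
force: [0.1, 0.4, 0.7]
opening: 0.0396
gripper_force: 24.4
```

Request:
drive_tool:
  moves: [30,0,0,0,0,0,6,30,0,0,0,0,0,6,30,0,0,0,0,0,6,30,0,0,0,0,0,6]

```text
t: 21.1
tool_pos: [0.5493, -0.0045, 0.277]
orientation: [-2.893, -1.224, -0.0]
force: [-0.0, 0.1, -0.1]
opening: 0.0399
gripper_force: 24.4
```

```bash
python3 st.py
```

```text
pos [ 0.5493 -0.0045  0.277 ] F [-0.   0.1 -0.1] T [0.07 0.04 0.17] q6 0.669 yaw 45.84 zax [-0.e+00  1.e-04 -1.e+00] tip [ 0.5493 -0.0045  0.024 ] open 0.0399
```

Now slow turns with torque checks.

Request:
drive_tool:
  moves: [30,0,0,0,0,0,3,30,0,0,0,0,0,3,30,0,0,0,0,0,3]

```text
t: 21.4
tool_pos: [0.5493, -0.0045, 0.277]
orientation: [-2.979, -0.996, -0.0]
force: [-0.1, -0.8, -0.4]
opening: 0.0395
gripper_force: 24.4
```

```bash
python3 st.py
```

```text
pos [ 0.5493 -0.0045  0.277 ] F [-0.1 -0.8 -0.4] T [0.05 0.02 0.15] q6 0.824 yaw 36.96 zax [ 0.e+00  1.e-04 -1.e+00] tip [ 0.5493 -0.0045  0.024 ] open 0.0395
```

Request:
drive_tool:
  moves: [30,0,0,0,0,0,3,30,0,0,0,0,0,3]

```text
t: 21.6
tool_pos: [0.5493, -0.0044, 0.277]
orientation: [-3.027, -0.839, -0.0]
force: [-0.2, 0.9, 0.4]
opening: 0.0394
gripper_force: 24.4
```

```bash
python3 st.py
```

```text
pos [ 0.5493 -0.0044  0.277 ] F [-0.2  0.9  0.4] T [ 0.13 -0.01  0.16] q6 0.929 yaw 30.97 zax [-0.e+00  1.e-04 -1.e+00] tip [ 0.5493 -0.0044  0.024 ] open 0.0394
```

Request:
drive_tool:
  moves: [30,0,0,0,0,0,2,30,0,0,0,0,0,2]

```text
t: 21.8
tool_pos: [0.5493, -0.0045, 0.277]
orientation: [-3.055, -0.733, 0.0]
force: [-0.1, 0.0, -0.2]
opening: 0.0398
gripper_force: 24.4
```

```bash
python3 st.py
```

```text
pos [ 0.5493 -0.0045  0.277 ] F [-0.1  0.  -0.2] T [ 0.11 -0.02  0.18] q6 0.998 yaw 27.0 zax [-1.e-04  1.e-04 -1.e+00] tip [ 0.5492 -0.0044  0.024 ] open 0.0398
```

Request:
drive_tool:
  moves: [30,0,0,0,0,0,2,30,0,0,0,0,0,2]

```text
t: 22.0
tool_pos: [0.5493, -0.0044, 0.277]
orientation: [-3.078, -0.627, -0.0]
force: [0.1, 1.2, 0.0]
opening: 0.0396
gripper_force: 24.4
```

```bash
python3 st.py
```

```text
pos [ 0.5493 -0.0044  0.277 ] F [0.1 1.2 0. ] T [ 0.16 -0.02  0.2 ] q6 1.068 yaw 23.01 zax [ 0.e+00  1.e-04 -1.e+00] tip [ 0.5493 -0.0044  0.024 ] open 0.0396
```

Request:
drive_tool:
  moves: [30,0,0,0,0,0,2,30,0,0,0,0,0,2]

```text
t: 22.2
tool_pos: [0.5493, -0.0044, 0.277]
orientation: [-3.098, -0.519, -0.0]
force: [-0.6, 0.9, 0.4]
opening: 0.04
gripper_force: 24.4
```

```bash
python3 st.py
```

```text
pos [ 0.5493 -0.0044  0.277 ] F [-0.6  0.9  0.4] T [0.2  0.05 0.2 ] q6 1.137 yaw 19.01 zax [-0.e+00  1.e-04 -1.e+00] tip [ 0.5493 -0.0044  0.024 ] open 0.04
```

Request:
drive_tool:
  moves: [30,0,0,0,0,0,2,30,0,0,0,0,0,0]

```text
t: 22.4
tool_pos: [0.5493, -0.0045, 0.277]
orientation: [-3.107, -0.466, 0.0]
force: [0.7, 0.3, 0.4]
opening: 0.0399
gripper_force: 24.4
```

```bash
python3 st.py
```

```text
pos [ 0.5493 -0.0045  0.277 ] F [0.7 0.3 0.4] T [ 0.16 -0.07  0.15] q6 1.172 yaw 17.06 zax [-0.e+00  1.e-04 -1.e+00] tip [ 0.5493 -0.0044  0.024 ] open 0.0399
```

Request:
drive_tool:
  moves: [30,0,0,0,0,0,2,30,0,0,0,0,0,0]

```text
t: 22.6
tool_pos: [0.5493, -0.0045, 0.277]
orientation: [-3.114, -0.413, 0.0]
force: [0.1, 1.0, -0.5]
opening: 0.04
gripper_force: 24.4
```

```bash
python3 st.py
```

```text
pos [ 0.5493 -0.0045  0.277 ] F [ 0.1  1.  -0.5] T [0.15 0.01 0.14] q6 1.205 yaw 15.11 zax [-0.e+00  1.e-04 -1.e+00] tip [ 0.5493 -0.0044  0.024 ] open 0.04
```

Request:
drive_tool:
  moves: [30,0,0,0,0,0,2,30,0,0,0,0,0,0]

```text
t: 22.8
tool_pos: [0.5493, -0.0045, 0.277]
orientation: [-3.121, -0.36, 0.0]
force: [0.8, 0.4, 0.6]
opening: 0.0399
gripper_force: 24.5
```

```bash
python3 st.py
```

```text
pos [ 0.5493 -0.0045  0.277 ] F [0.8 0.4 0.6] T [ 0.24 -0.01  0.35] q6 1.24 yaw 13.15 zax [-0.e+00  1.e-04 -1.e+00] tip [ 0.5493 -0.0044  0.024 ] open 0.0399
```

Request:
drive_tool:
  moves: [30,0,0,0,0,0,1,30,0,0,0,0,0,0]

```text
t: 23.0
tool_pos: [0.5493, -0.0045, 0.277]
orientation: [-3.124, -0.331, 0.0]
force: [-0.3, 1.1, -0.6]
opening: 0.04
gripper_force: 25.0
```

```bash
python3 st.py
```

```text
pos [ 0.5493 -0.0045  0.277 ] F [-0.3  1.1 -0.6] T [ 0.27 -0.1   0.48] q6 1.258 yaw 12.11 zax [-0.e+00  1.e-04 -1.e+00] tip [ 0.5493 -0.0044  0.024 ] open 0.04
```

Torque climbed from 0.15 to 0.48 N m in 3 degrees, so the screw is at its stop. I'll unload, release and withdraw.

Request:
drive_tool:
  moves: [30,0,0,0,0,0,0,30,0,0,0,0,0,-1.5,30,0,0,0,0,0,-1.5,50,0,0,0,0,0,0,70,0,0,0,0,0,0,85,0,0,0,0,0,0,85,0,0,0,0,0,0,85,0,0,0,0,0,0]

```text
t: 23.8
tool_pos: [0.5493, -0.0046, 0.277]
orientation: [3.114, 0.412, -0.0]
force: [0.2, 0.8, 0.2]
opening: 0.0753
gripper_force: 0.0
```

Request:
drive_tool:
  moves: [85,0,0,-10,0,0,0,85,0,0,-25,0,0,0,85,0,0,-35,0,0,0,85,0,0,-35,0,0,0,85,0,0,-15,0,0,0,85,0,0,0,0,0,0,85,0,0,0,0,0,0]

```text
t: 24.5
tool_pos: [0.5491, -0.0045, 0.396]
orientation: [-3.114, -0.412, 0.001]
force: [-0.4, 0.4, -0.2]
opening: 0.085
gripper_force: 0.0
```

```bash
python3 st.py; python3 - <<'E'
from h import *
a=shot('side','es'); b=shot('scene','ec'); w=shot('wrist','ew')
X=np.array([.5493,-.0045,.122]); ims=[]
for k in (a,b):
    u,v=proj(k,[X-[0,0,.05]])[0].astype(int); ims.append(cv2.resize(k['color'][v-60:v+60,u-60:u+60,::-1],(400,400),interpolation=cv2.INTER_CUBIC))
cv2.imwrite('pics/c6.png',np.hstack(ims))
u,v=proj(w,[X])[0]; print(u,v)
U,V=np.meshgrid(np.arange(int(u)-70,int(u)+71),np.arange(max(int(v)-70,0),min(int(v)+71,480)));U=U.ravel();V=V.ravel()
n=cv2.undistortPoints(np.stack([U,V],1)[:,None].astype(float),w['mtx'],w['dist_coeffs'])[:,0]
d=w['depth'][V,U]; Y=-w['R'].T@w['t']+(np.c_[n,np.ones(len(n))]@w['R'])*d[:,None]
m=(d>0)&(np.abs(Y[:,2]-.122)<.006)&(np.hypot(*(Y[:,:2]-X[:2]).T)<.035); print('knob top',np.median(Y[m,2]),(Y[m].max(0)+Y[m].min(0))/2)
for n_ in ('scene0','ec'): print('pack top',by_depth(load(n_),376,253).round(4))
E
```

```text
pos [ 0.5491 -0.0045  0.396 ] F [-0.4  0.4 -0.2] T [ 0.01 -0.01  0.02] q6 1.206 yaw 15.09 zax [-8.e-04  1.e-04 -1.e+00] tip [ 0.5489 -0.0045  0.143 ] open 0.085
316.1096326921746 239.76127451813633
knob top 0.121732925025543 [ 0.54954042 -0.00441545  0.12010487]
pack top [0.5499 0.0824 0.0657]
pack top [0.5502 0.0825 0.0662]
```

View pics/c6.png

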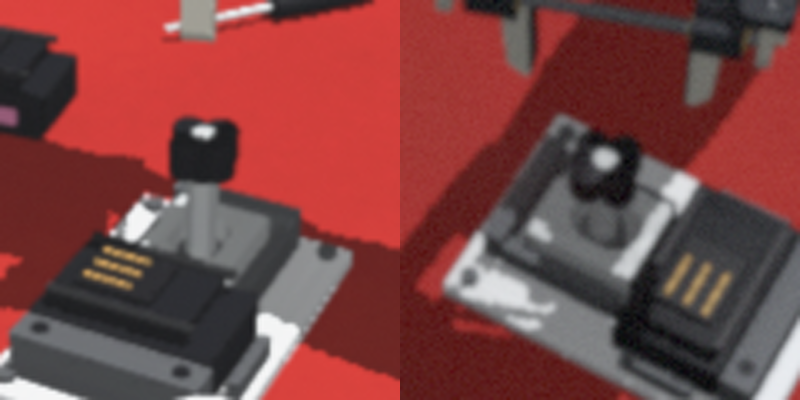

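The key stands upright and fully home (knob top 0.122 m, so the tip is about 24 mm below the jaw's top). The pack hasn't moved and the gripper is clear, so I'm handing in.

```bash
python3 -c "
from plant import robot
print(robot.close_job())"
```

```text
the job is handed in; nothing more can be done
None
```

The job is handed in: the clamp screw was turned clockwise to its hard stop, the key stands upright and fully home in the socket, the pack shows no visible movement, and the arm is clear of everything; no verdict was returned, and the jaw's force on the pack was not measured.

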